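Nest the washed lacquer bowls on the serving tray

ROBOT

A 6-joint arm with a two-finger parallel gripper is mounted at the origin on the work surface. World frame = base frame: x ahead of the robot, y to its left, z up, the work surface at z = 0. Lengths are in mm, angles in rad, forces in N, time in s.
With the tool pointing down it reaches from about 400 to 925 mm from the base axis. Payload 12.5 kg.
Tool frame: the origin (TCP) lies between the finger pads; the fingertips stand 19 mm ahead of it and the grasp point (between the pads) is the TCP (env.tips_ahead is the distance from the TCP to the fingertips, in mm); z points along the fingers, y is the line along which they close (so a half turn about z gives the same grasp; the last joint's range is limited). The gripper opens to 95 mm and grips with 3 to 60 N. Pads are 20 mm wide; open, the fingers measure 119 mm over their backs; the gripper's body (75 mm by 180 mm) begins 59 mm behind the grasp point.
Start: joints at [-1.246, 0.491, 1.559, -0, 1.092, -0.106], TCP at [261.022, -567.901, 233.661] pointing down, gripper open.
Joint ranges: [-3.1, 3.1], [-0.84, 2.19], [0.05, 2.79], [-1.13, 4.28], [0.06, 2.93], [-2.69, 2.69]. Speed limits (rad/s): [2.22, 2.22, 2.79, 3.14, 3.14, 3.14].

INTERFACE

Orientations are given as [roll, pitch, yaw] about the fixed x, y, z axes, in that order (R = Rz(yaw) Ry(pitch) Rx(roll)).
In Python, from cell import env gives the robot as it stands.
- The arm moves only by the shell command python3 -m crank 'ROWS'. ROWS is JSON, a list of rows, each a list of 5 numbers: the shift along the tool's x, y, z in mm, then the turn about the tool's z in degrees, then the finger opening in mm, from 0 to 95.1. In form: [[dx, dy, dz, yaw, grip], ...]. A call has 1 to 10 rows; each row is the pose to reach, as a shift and turn from the pose commanded when the call began, along the tool's axes at that moment; what a row does not reach only later rows make up. A row lasts 1/12 s, in which the tool goes at most 41.7 mm and 7.16 degrees, less where a joint would pass 70% of its speed; a pose out of reach is approached as far as the arm can. A call with a gripper value outside its range is refused whole. The fingers move at their own pace and stop on an object; the grip force is fixed at half the most. Time passes only in rows, so rows that repeat a pose let the fingers close. It gives the time, the measured TCP pose, the force, the opening and the grip force at its end, in the units of the state.
- env.state(): the state, without advancing time (a new reading comes with each control period).
- env.read_camera(name): name is "scene" or "side" or "wrist"; returns a dict with "img" (384x512x3 uint8, blue, green, red), "K" (3x3 intrinsics, pixels), "pose" (4x4, takes a point from camera to world coordinates). Camera axes: x right, y down, z forward; pixel columns grow to the right and rows downward; lengths in mm; the calibration is good to about 2 mm. A picture is of the moment at which its call begins. There is no depth.
- env.job_done(): hands the job in; it is judged then, once.
The state is a dict: "t": time; "joints": joint angles; "qvel": joint speeds; "tau": joint torques, N m; "eef_pos": TCP position; "tcp_rot": TCP orientation; "ft_force": force on the tool from outside, world axes, zero at the start; "moment": the same for the moment, N m; "opening": opening from 0.0 (shut) to 1.0 (fully open); "grip_force": force on a finger pad.
Only numpy, scipy, OpenCV 4.12 (cv2) and the standard library are available. Lean on these libraries where they do the work, as an engineer would, in place of code of your own. Each camera call takes 0.05 s, during which the arm holds its last target. There are 200 camera calls.

TASK

The four lacquer bowls have been washed and are drying face down on the table. Nest the set face down in the middle of the round wooden tray: the smallest bowl first, then each next larger one over it, so that every bowl sits level and fully home on the foot of the one beneath. Leave the mixing bowl and the jar where they are.

Things in the scene. Friction and masses are not known exactly. Their poses are not given: they have to be found in the camera images.
- bowl1_foot (a point): Smallest of four like dark red lacquer bowls, face down: mouth 96 mm wide, 54 mm high; its round foot ring on top, 42 mm wide and 14 mm tall above a flat shoulder, is the grip. Point: centre of the ring, 47 mm above the rim; z up. Standing in the tray: 53 mm above the tray's origin. The other bowls cover it one by one.
- bowl2_foot (a point): Second smallest of four like dark red lacquer bowls, face down: mouth 114 mm wide, 62 mm high; its round foot ring on top, 48 mm wide and 14 mm tall above a flat shoulder, is the grip. Point: centre of the ring, 55 mm above the rim; z up. Seated, its inside bottom (4 mm thick) rests on the next smaller bowl's ring: this point 18 mm above that one's, rim hanging free, some 6 mm side play.
- bowl3_foot (a point): Second largest of four like dark red lacquer bowls, face down: mouth 132 mm wide, 70 mm high; its round foot ring on top, 54 mm wide and 14 mm tall above a flat shoulder, is the grip. Point: centre of the ring, 63 mm above the rim; z up. Seated, its inside bottom (4 mm thick) rests on the next smaller bowl's ring: this point 18 mm above that one's, rim hanging free, some 6 mm side play.
- bowl4_foot (a point): Largest of four like dark red lacquer bowls, face down: mouth 150 mm wide, 78 mm high; its round foot ring on top, 60 mm wide and 14 mm tall above a flat shoulder, is the grip. Point: centre of the ring, 71 mm above the rim; z up. Seated, its inside bottom (4 mm thick) rests on the next smaller bowl's ring: this point 18 mm above that one's, rim hanging free, some 6 mm side play.
- tray: Round wooden serving tray, fixed, 212 mm across, rim 18 mm high, flat floor 200 mm across and 6 mm thick. Origin at the centre of its underside, on the table; z up.
- mixing_bowl: Bystander: open steel mixing bowl with carrots, 208 mm across, 83 mm high, loose. Origin at the centre of its underside.
- jar: Bystander: clear jar with white lid, 68 mm across, 95 mm high, loose. Origin at the centre of its underside.

How it is judged:
By the outcome, as a careful person would: the job done as asked, in the order asked, and still so for the second after the job is handed in, with the robot touching nothing.
It also fails if it takes over 112 s, if anything falls off the work surface, if the arm or the gripper's body presses on something with over 40 N, if the wrist force passes 120 N, or if a joint passes its speed limit or range.

## Working session

There is one attempt and no reset: what is moved stays moved. The work goes in short steps, Python scripts to look and compute and a shell command to move; the robot and the scene stay as the last step left them, time stands still between calls to the robot, and variables do not carry over. Pictures are saved under pics/ and viewed, at most 14 in all, crops included, and the job is handed in when it is done.

```bash
mkdir -p pics; ls; cat > h.py <<'E'
import numpy as np, cv2
from cell import env
def snap(n,f):
    c=env.read_camera(n); cv2.imwrite('pics/'+f,c['img']); np.savez('pics/'+f[:-4],**c); return c
def ray(c,u,v,z):
    K,P=np.array(c['K']),np.array(c['pose'])
    d=P[:3,:3]@np.linalg.inv(K)@[u,v,1]; o=P[:3,3]
    return o+d*(z-o[2])/d[2]
def proj(c,p):
    K,P=np.array(c['K']),np.array(c['pose'])
    q=K@(P[:3,:3].T@(np.array(p)-P[:3,3])); return q[:2]/q[2]
E
python3 - <<'E'
from h import *
for n in('scene','side','wrist'):
    c=snap(n,n+'0.png'); print(n,np.round(c['pose'],2).tolist(),np.round(c['K'],1).tolist())
a=cv2.imread('pics/scene0.png');b=cv2.imread('pics/side0.png')
cv2.imwrite('pics/two.png',cv2.resize(np.vstack([a,b]),None,fx=.78,fy=.78))
print(env.state())
E
```

```text
pics
scene [[-0.11, 0.83, -0.55, 1402.72], [0.99, 0.1, -0.06, 95.37], [0.01, -0.55, -0.83, 1306.04], [0.0, 0.0, 0.0, 1.0]] [[499.6, 0.0, 253.2], [0.0, 499.6, 183.6], [0.0, 0.0, 1.0]]
side [[-0.93, -0.2, 0.31, 336.0], [-0.37, 0.55, -0.75, 638.47], [-0.02, -0.81, -0.59, 561.9], [0.0, 0.0, 0.0, 1.0]] [[350.1, 0.0, 257.1], [0.0, 350.1, 189.7], [0.0, 0.0, 1.0]]
wrist [[0.42, -0.87, -0.25, 332.02], [-0.91, -0.4, -0.12, -535.47], [0.0, 0.28, -0.96, 384.72], [0.0, 0.0, 0.0, 1.0]] [[333.2, 0.0, 252.4], [0.0, 333.2, 190.0], [0.0, 0.0, 1.0]]
{'t': 0.15, 'joints': array([-1.24559506e+00,  4.91422962e-01,  1.55931796e+00, -4.35773669e-05,
        1.09171332e+00, -1.05600505e-01]), 'qvel': array([-0.00042536, -0.00223598, -0.00104095, -0.00042919, -0.00059464,
       -0.0010134 ]), 'tau': array([ 1.80080377e-03, -6.12897134e+01, -2.58278704e+01,  6.92548533e-02,
        4.73363581e-02, -5.75596164e-05]), 'eef_pos': array([ 260.95665513, -567.72784594,  233.19189641]), 'tcp_rot': array([-3.14073179e+00, -5.23764990e-05,  4.30821851e-01]), 'ft_force': array([-0.52255515,  0.25028608,  0.06122907]), 'moment': array([ 0.01689259,  0.02544801, -0.01277245]), 'grip_force': 0.0, 'opening': 0.9985170950289576}
```

View pics/two.png

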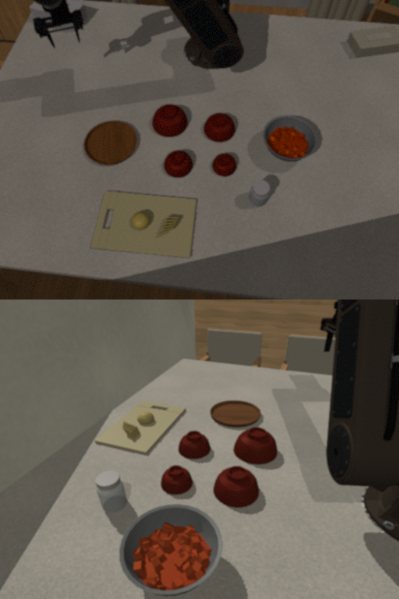

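View pics/scene0.png

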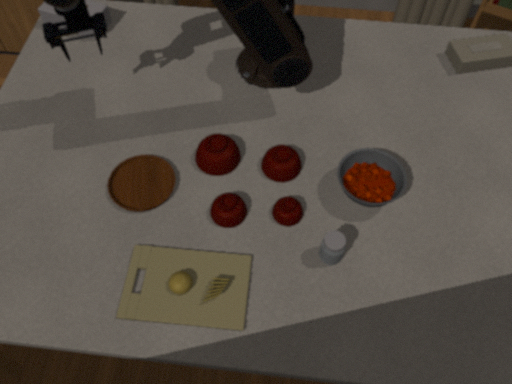

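The scene view shows the tray at (142,183). The bowls, largest to smallest, are at (218,153), (281,162), (228,209) and (288,210). The mixing bowl is at (371,179) and the jar at (333,246). I'll enlarge the bowls next.

```bash
python3 - <<'E'
from h import *
def crop(f,x,y,w,h,s,o):
    a=cv2.imread(f)[y:y+h,x:x+w]; a=cv2.convertScaleAbs(a,alpha=2.0)
    a=cv2.resize(a,None,fx=s,fy=s,interpolation=cv2.INTER_CUBIC)
    for i in range(0,w,10): cv2.putText(a,str(x+i),(i*s,8),0,.3,(0,255,0),1); cv2.line(a,(i*s,10),(i*s,16),(0,255,0),1)
    for i in range(0,h,10): cv2.putText(a,str(y+i),(0,i*s+3),0,.3,(0,255,0),1);cv2.line(a,(18,i*s),(24,i*s),(0,255,0),1)
    cv2.imwrite(o,a)
crop('pics/scene0.png',100,125,220,110,3,'pics/c1.png')
crop('pics/side0.png',190,125,170,140,4,'pics/c2.png')
# tray and bowl silhouettes from colour
for n in('scene','side'):
    a=cv2.imread(f'pics/{n}0.png'); c=np.load(f'pics/{n}0.npz')
    b,g,r=[a[...,i].astype(int) for i in range(3)]
    red=((r>2.2*g+5)&(r>25)&(g<60)).astype('uint8')
    k,l,st,ce=cv2.connectedComponentsWithStats(red)
    for i in range(1,k):
        if st[i,4]>150: print(n,st[i],ce[i].round(1),ray(c,*ce[i],30).round(0))
E
```

```text
scene [ 196  135   44   40 1330] [217.2 154.7] [ 465. -121.   30.]
scene [ 262  146   38   35 1039] [281.  163.3] [475.  83.  30.]
scene [ 343  163   52   39 1511] [369.2 182.5] [515. 359.  30.]
scene [211 194  36  33 886] [228.2 210.1] [664. -58.  30.]
scene [273 197  29  28 615] [287.3 211.1] [646. 116.  30.]
side [ 301  165   53   45 1830] [327.7 188.4] [ 446. -109.   30.]
side [230 170  38  33 964] [248.6 187.2] [641. -43.  30.]
side [ 208  214   37   35 1006] [225.8 232. ] [622. 133.  30.]
side [ 275  215   56   51 2161] [302.6 240.7] [455.  99.  30.]
side [ 171  287   99   85 5846] [220.8 330.7] [525. 353.  30.]
```

View pics/c1.png

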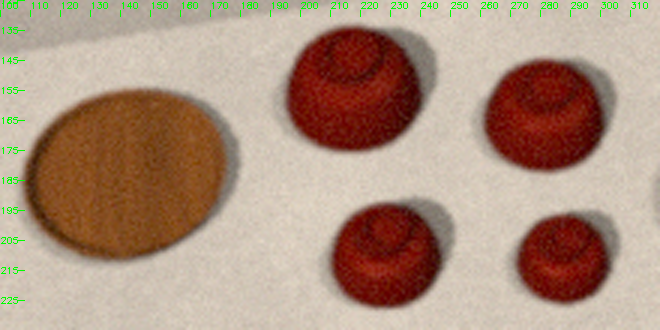

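View pics/c2.png

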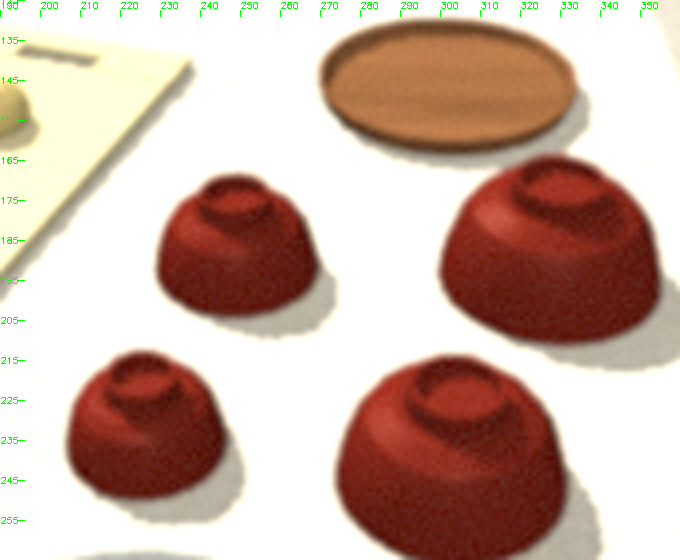

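The crops give the ring-top ellipse centres. Scene: b4 (217.3,143), b3 (283,154), b2 (229.3,201.3), b1 (289.7,204), tray (142.3,183). Side: b4 (330.5,171), b3 (305.5,223.3), b2 (248.7,174.2), b1 (226.2,220), tray (301.7,146.5).

```bash
python3 - <<'E'
from h import *
s=np.load('pics/scene0.npz');d=np.load('pics/side0.npz')
for n,z,a,b in(('b1',54,(289.7,204),(226.2,220)),('b2',62,(229.3,201.3),(248.7,174.2)),('b3',70,(283,154),(305.5,223.3)),('b4',78,(217.3,143),(330.5,171)),('tray',18,(142.3,183),(301.7,146.5))):
    print(n,ray(s,*a,z).round(1)[:2],ray(d,*b,z).round(1)[:2])
E
python3 -m crank '[[0,0,0,-7,95],[0,0,0,-14,95],[0,0,0,-21,95],[0,0,0,-24.6,95],[0,0,0,-24.6,95]]'; python3 -c "
from cell import env;print(env.state()['tcp_rot'])"
```

```text
b1 [635.9 121.1] [625.3 120.1]
b2 [652.3 -54.9] [644.7 -55.8]
b3 [467.9  86.8] [454.5  87.6]
b4 [ 455.4 -120. ] [ 446.1 -118. ]
tray [ 591.6 -336.6] [ 575.3 -322.2]
t: 0.57
eef_pos: [261.0, -567.8, 233.4]
tcp_rot: [-3.141, -0.0, 0.863]
ft_force: [0.6, -0.1, 0.2]
opening: 0.999
grip_force: 0.0
[-3.14124509e+00 -2.00934525e-04  8.62996495e-01]
```

```bash
python3 -m crank '[[0,0,0,7,95],[0,0,0,14,95],[0,0,0,21,95],[0,0,0,28,95],[0,0,0,35,95],[0,0,0,42,95],[0,0,0,49.4,95],[0,0,0,49.4,95]]' ; python3 -m crank '[[32,-24,0,0,95],[64,-48,0,0,95],[96,-72,0,0,95],[128,-96,0,0,95],[160,-120,0,0,95],[192,-144,0,0,95],[224,-168,0,0,95],[256,-192,0,0,95],[288,-216,0,0,95],[300,-230,0,0,95]]'; python3 -m crank '[[0,0,0,0,95],[0,0,0,0,95]]'
python3 - <<'E'
from h import *
c=snap('wrist','w1.png');print(env.state()['eef_pos'],env.state()['tcp_rot'],np.round(c['pose'],3).tolist())
E
```

```text
t: 1.23
eef_pos: [261.0, -567.9, 233.5]
tcp_rot: [-3.141, 0.0, -0.01]
ft_force: [-0.2, -0.3, 0.6]
opening: 1.001
grip_force: 0.0
t: 2.07
eef_pos: [564.6, -335.7, 233.4]
tcp_rot: [-3.141, -0.001, 0.003]
ft_force: [0.1, -0.1, 0.2]
opening: 0.998
grip_force: 0.0
t: 2.23
eef_pos: [561.9, -337.7, 233.3]
tcp_rot: [-3.141, 0.0, 0.002]
ft_force: [-0.2, -0.4, 0.0]
opening: 1.0
grip_force: 0.0
[ 561.22037597 -338.59603028  233.44657477] [ 3.14156510e+00  4.81752927e-04 -4.64906888e-05] [[0.002, -0.96, -0.28, 640.228], [-1.0, -0.001, -0.002, -338.225], [0.001, 0.28, -0.96, 384.864], [0.0, 0.0, 0.0, 1.0]]
```

View pics/w1.png

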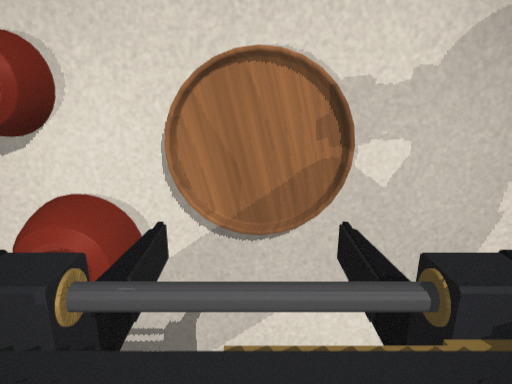

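The tray's outer rim spans u 165–355 and v 44–236, so its centre is at about (260,140). The fingertips are at (163,225) and (343,225).

```bash
python3 - <<'E'
from h import *
from scipy.optimize import least_squares
c=np.load('pics/w1.npz'); print(ray(c,260,139.5,18))
a=c['img'];print(proj(c,[561.2,-338.6,214]),proj(c,[561.2,-338.6+47,214]),proj(c,[561.2,-338.6-47,214]))
# tray fit: inner-floor/rim via colour mask contour
b,g,r=[a[...,i].astype(int) for i in range(3)]
m=((r-b>25)&(g>0.45*r)).astype('uint8');m[240:]=0
m=cv2.morphologyEx(m,cv2.MORPH_CLOSE,np.ones((9,9)));k,l,st,ce=cv2.connectedComponentsWithStats(m);i=1+st[1:,4].argmax();print(st[i],ce[i])
ct=max(cv2.findContours((l==i).astype('uint8'),0,1)[0],key=len)[:,0]
p=np.array([ray(c,u,v,18)[:2] for u,v in ct if v<200])
f=lambda q:np.hypot(*(p-q[:2]).T)-q[2]
s=least_squares(f,[580,-330,106],loss='soft_l1');print(s.x,np.abs(s.fun).mean())
E
```

```text
[ 590.9633068 -347.1276502   18.       ]
[252.43932562 240.11414056] [168.27835285 240.02996101] [336.52772197 240.19824752]
[  164    44   192   192 28755] [259.345992   139.26165884]
[ 582.95614601 -346.43992524  104.85471152] 0.29438910230776416
```

```bash
python3 - <<'E'
from h import *
from scipy.optimize import least_squares
for n in('scene','side'):
    c=np.load(f'pics/{n}0.npz');a=c['img']
    b,g,r=[a[...,i].astype(int) for i in range(3)]
    m=((r-b>30)&(g>0.4*r)&(r<1.95*g)&(b<.65*r)).astype('uint8')
    w=np.zeros_like(m)
    if n=='scene': w[145:225,100:185]=1
    else: w[125:167,265:340]=1
    m=cv2.morphologyEx(m*w,cv2.MORPH_CLOSE,np.ones((5,5)));k,l,st,ce=cv2.connectedComponentsWithStats(m);i=1+st[1:,4].argmax();print(st[i],ce[i])
    ct=max(cv2.findContours((l==i).astype('uint8'),0,1)[0],key=len)[:,0]
    p=np.array([ray(c,u,v,16)[:2] for u,v in ct])
    s=least_squares(lambda q:np.hypot(*(p-q[:2]).T)-q[2],[580,-330,106],loss='soft_l1');print(s.x,np.abs(s.fun).mean())
E
```

```text
[ 108  155   67   56 2905] [141.40516351 182.4595525 ]
[ 585.05440815 -340.87413355  101.80136647] 1.125898302452922
[ 270  130   64   32 1590] [301.53018868 145.60880503]
[ 580.99940294 -337.73142744  101.29212188] 1.7771361365211022
```

```bash
python3 -m crank '[[4,-41,0,0,95],[8,-82,0,0,95],[12,-123,0,0,95],[16,-164,0,0,95],[20,-205,0,0,95],[24,-246,0,0,95],[28,-287,0,0,95],[32,-328,0,0,95],[36,-369,0,0,95],[40,-410,0,0,95]]' >/dev/null; python3 -m crank '[[4,-25,20,0,95],[4,-49,33,0,95],[4,-49,33,0,95],[4,-49,33,0,95],[4,-49,33,0,95]]'
python3 - <<'E'
from h import *
c=snap('wrist','w2.png');print(env.state()['eef_pos'],env.state()['tcp_rot'])
E
```

```text
t: 3.53
eef_pos: [606.7, 118.9, 201.1]
tcp_rot: [3.141, -0.0, -0.003]
ft_force: [-0.4, -0.4, -0.7]
opening: 0.998
grip_force: 0.0
[606.79310581 118.72239803 201.31748651] [ 3.14139995e+00 -9.83683597e-04 -3.38811789e-03]
```

View pics/w2.png

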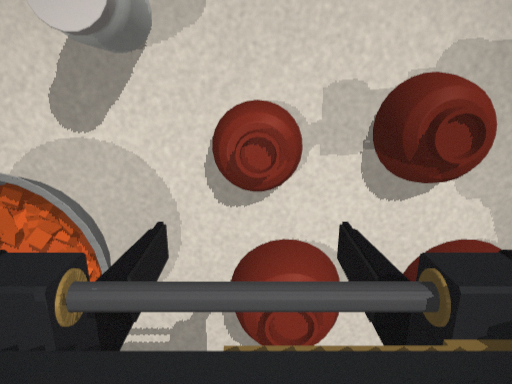

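Bowl 1's ring ellipse is centred at about (257,153), and its mouth spans u 212–302, v 100–191. Bowl 2's ring is at (459,138).

```bash
cat >> h.py <<'E'
from scipy.optimize import least_squares
def redfit(c,u,v,R,z=4,vmax=235):
    "fit the mouth circle to the red blob under pixel u,v"
    a=c['img']; b,g,r=[a[...,i].astype(int) for i in range(3)]
    m=((r>2*g+5)&(r>25)&(g<70)).astype('uint8'); m[vmax:]=0
    m=cv2.morphologyEx(m,cv2.MORPH_CLOSE,np.ones((7,7)))
    l=cv2.connectedComponents(m)[1]; i=l[int(v),int(u)]
    ct=max(cv2.findContours((l==i).astype('uint8'),0,1)[0],key=len)[:,0]
    p=np.array([ray(c,x,y,z)[:2] for x,y in ct if y<vmax-3 and 2<x<509])
    s=least_squares(lambda q:np.hypot(*(p-q[:2]).T)-q[2],[*ray(c,u,v,z)[:2],R],loss='soft_l1')
    return s.x.round(1),np.abs(s.fun).mean().round(2)
E
python3 - <<'E'
from h import *
c=np.load('pics/w2.npz')
print('b1',ray(c,257,153,54),redfit(c,257,153,48))
print('b2',ray(c,459,138,62),redfit(c,459,138,57))
E
```

```text
b1 [632.83417864 113.53217217  54.        ] (array([630.6, 113.1,  46.5]), np.float64(0.36))
b2 [646.82837272 -62.07748451  62.        ] (array([647.4, -69.8,  59.6]), np.float64(2.53))
```

```bash
python3 -m crank '[[12,3,0,0,95],[25,5,36,0,95],[25,5,72,0,95],[25,5,106,0,95],[25,5,106,0,95],[25,5,106,0,95],[25,5,106,0,95]]'
python3 - <<'E'
from h import *
c=snap('wrist','w3.png');p=env.state()['eef_pos'];print(p, proj(c,[p[0],p[1],54]))
E
```

```text
t: 4.17
eef_pos: [632.5, 114.6, 96.9]
tcp_rot: [-3.142, -0.003, -0.003]
ft_force: [0.7, -0.1, -0.1]
opening: 1.001
grip_force: 0.0
[632.65380257 114.81695052  97.30093247] [250.52051923 223.12493115]
```

View pics/w3.png

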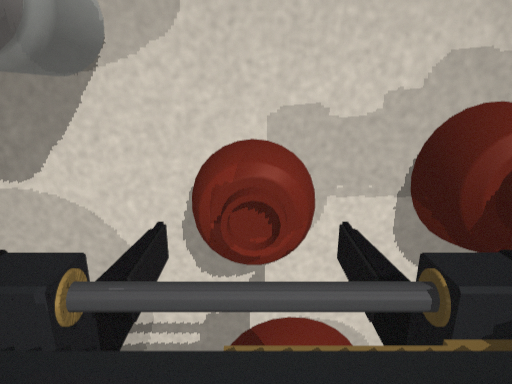

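The ring centre is at (250,221) and the prediction for directly under the TCP was (250.5,223), so it is aligned. I'll descend and close.

```bash
python3 -m crank '[[0,0,20,0,95],[0,0,35,0,95],[0,0,35,0,95],[0,0,35,0,95]]'; python3 -m crank '[[0,0,0,0,50],[0,0,0,0,30],[0,0,0,0,20],[0,0,0,0,20],[0,0,0,0,20],[0,0,0,0,20],[0,0,0,0,20],[0,0,0,0,20]]'
```

```text
t: 4.55
eef_pos: [632.0, 115.3, 61.2]
tcp_rot: [-3.142, -0.002, -0.002]
ft_force: [0.5, 0.8, -0.4]
opening: 0.997
grip_force: 0.0
t: 5.22
eef_pos: [631.4, 115.3, 59.6]
tcp_rot: [3.142, 0.0, -0.002]
ft_force: [-0.4, -0.4, -0.5]
opening: 0.496
grip_force: 0.0
```

```bash
python3 -m crank '[[0,0,-1.5,0,20],[0,0,-1.5,0,20],[0,0,-1.5,0,20],[0,0,-1.5,0,20],[0,0,-1.5,0,20],[0,0,-1.5,0,20]]'
```

```text
t: 5.72
eef_pos: [631.4, 115.3, 61.1]
tcp_rot: [3.142, 0.0, -0.002]
ft_force: [0.1, -0.1, -0.8]
opening: 0.434
grip_force: 30.0
```

```bash
python3 -m crank '[[0,0,-20,0,20],[0,0,-55,0,20],[0,0,-90,0,20],[-2,15,-105,0,20],[-4,40,-105,0,20],[-8,75,-105,0,20],[-12,115,-105,0,20],[-16,155,-105,0,20],[-20,195,-105,0,20],[-24,235,-105,0,20]]' >/dev/null; python3 -m crank '[[-4,40,0,0,20],[-8,80,0,0,20],[-12,120,0,0,20],[-16,160,0,0,20],[-20,195,0,0,20],[-23,218,0,0,20],[-24,226,0,0,20],[-24,226,0,0,20],[-24,226,0,0,20]]'
```

```text
t: 7.3
eef_pos: [582.1, -345.2, 165.7]
tcp_rot: [-3.141, 0.001, -0.003]
ft_force: [-0.4, 1.0, -0.8]
opening: 0.432
grip_force: 30.0
```

```bash
python3 -m crank '[[0,0,30,0,20],[0,0,65,0,20],[0,0,85,0,20],[0,0,94,0,20],[0,0,97,0,20],[0,0,98,0,20],[0,0,98,0,20],[0,0,98,0,20],[0,0,98,0,20]]';python3 -m crank '[[0,0,1,0,20],[0,0,1.5,0,20],[0,0,1.5,0,20],[0,0,1.5,0,20]]'
python3 - <<'E'
from h import *
c=snap('wrist','w4.png');p=env.state()['eef_pos'];print(p, proj(c,[p[0],p[1],54]))
E
```

```text
t: 8.05
eef_pos: [583.0, -345.7, 69.5]
tcp_rot: [3.14, -0.002, -0.002]
ft_force: [0.2, 0.0, -0.5]
opening: 0.43
grip_force: 30.0
t: 8.38
eef_pos: [582.5, -345.6, 66.7]
tcp_rot: [3.141, -0.0, -0.002]
ft_force: [-0.1, -0.2, -0.9]
opening: 0.438
grip_force: 30.0
[ 582.44381165 -345.62676432   66.69264253] [250.76259071 244.14851609]
```

View pics/w4.png

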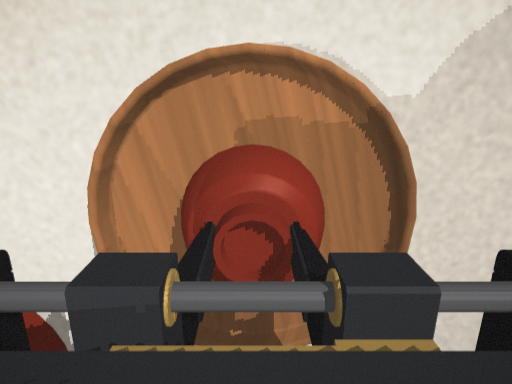

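The tray rim spans u 90–415 and the bowl u 182–324, so both centre at about 253 and the bowl is in the middle. Next I'll touch down.

```bash
python3 -m crank '[[0,0,0.5,0,20],[0,0,0.5,0,20],[0,0,0.5,0,20]]';python3 -m crank '[[0,0,0.7,0,20],[0,0,0.7,0,20],[0,0,0.7,0,20]]'
```

```text
t: 8.68
eef_pos: [582.5, -345.6, 66.4]
tcp_rot: [3.141, -0.0, -0.002]
ft_force: [-1.0, 0.3, 3.7]
opening: 0.431
grip_force: 30.0
t: 8.93
eef_pos: [582.5, -345.6, 66.4]
tcp_rot: [3.141, -0.0, -0.002]
ft_force: [-2.5, 2.0, 10.2]
opening: 0.437
grip_force: 30.0
```

```bash
python3 -m crank '[[0,0,-0.8,0,20],[0,0,-0.8,0,30],[0,0,-0.8,0,80],[0,0,-0.8,0,95],[0,0,-0.8,0,95],[0,0,-0.8,0,95],[0,0,-0.8,0,95],[0,0,-20,0,95],[0,0,-50,0,95],[10,-30,-50,0,95]]'; python3 -m crank '[[8,-35,0,0,95],[16,-75,0,0,95],[24,-115,0,0,95],[32,-155,0,0,95],[40,-195,0,0,95],[48,-225,0,0,95],[55,-254,0,0,95],[55,-254,0,0,95],[55,-254,0,0,95]]'
python3 - <<'E'
from h import *
c=snap('wrist','w5.png');p=env.state()['eef_pos'];print(p, proj(c,[p[0],p[1],62]))
E
```

```text
t: 9.77
eef_pos: [593.2, -320.2, 120.1]
tcp_rot: [3.137, -0.006, -0.006]
ft_force: [0.5, -0.3, 0.9]
opening: 0.938
grip_force: 0.0
t: 10.52
eef_pos: [648.2, -60.2, 115.3]
tcp_rot: [3.141, 0.0, 0.001]
ft_force: [-0.2, -0.7, -0.8]
opening: 1.0
grip_force: 0.0
[648.0367702  -61.51770346 115.32636504] [252.89181065 217.41509816]
```

View pics/w5.png

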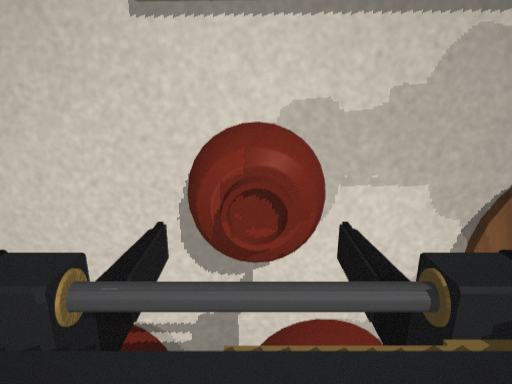

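Bowl 2's ring is centred at about (254,213), against (253,217) expected directly below the TCP.

```bash
python3 - <<'E'
from h import *
c=np.load('pics/w5.npz'); print(ray(c,254,213,62),redfit(c,254,213,57,z=4,vmax=275))
c=np.load('pics/w3.npz'); print('b1 check',ray(c,250,221,54),redfit(c,250,221,48,z=4,vmax=275))
E
```

```text
[651.11661916 -62.23938946  62.        ] (array([644.9, -64.2,  58. ]), np.float64(1.22))
b1 check [634.07737897 115.13540156  54.        ] (array([627.9, 113.2,  48.8]), np.float64(1.12))
```

```bash
python3 -m crank '[[0,0,20,0,95],[0,0,40,0,90],[0,0,46,0,75],[0,0,46,0,60],[0,0,46,0,40],[0,0,46,0,26],[0,0,46,0,26],[0,0,46,0,26],[0,0,46,0,26],[0,0,46,0,26]]'; python3 -m crank '[[0,0,0,0,26],[0,0,0,0,26],[0,0,0,0,26],[0,0,0,0,26]]'
```

```text
t: 11.4
eef_pos: [648.3, -61.8, 70.0]
tcp_rot: [3.141, -0.001, -0.002]
ft_force: [0.1, -0.4, 3.4]
opening: 0.497
grip_force: 30.0
t: 11.73
eef_pos: [648.3, -61.8, 70.0]
tcp_rot: [3.141, -0.001, -0.002]
ft_force: [-1.9, -1.0, 5.5]
opening: 0.495
grip_force: 30.0
```

```bash
python3 -m crank '[[0,0,-20,0,26],[0,0,-55,0,26],[0,0,-90,0,26],[-3,15,-100,0,26],[-9,40,-100,0,26],[-17,75,-100,0,26],[-26,115,-100,0,26],[-36,155,-100,0,26],[-45,195,-100,0,26],[-54,230,-100,0,26]]' >/dev/null; python3 -m crank '[[-6,25,0,0,26],[-10,43,0,0,26],[-12,53,0,0,26],[-12,53,0,0,26],[-12,53,0,0,26],[-12,53,0,0,26]]'
```

```text
t: 13.07
eef_pos: [581.7, -343.4, 169.3]
tcp_rot: [-3.141, 0.0, -0.001]
ft_force: [0.2, 0.2, -0.5]
opening: 0.499
grip_force: 30.0
```

```bash
python3 -m crank '[[0.6,2.2,20,0,26],[0.6,2.2,50,0,26],[0.6,2.2,68,0,26],[0.6,2.2,76,0,26],[0.6,2.2,80,0,26],[0.6,2.2,81.5,0,26],[0.6,2.2,81.5,0,26],[0.6,2.2,81.5,0,26],[0.6,2.2,81.5,0,26]]';python3 -m crank '[[0,0,1,0,26],[0,0,1.5,0,26],[0,0,1.5,0,26],[0,0,1.5,0,26]]'
python3 - <<'E'
from h import *
c=snap('side','s6.png');a=c['img'][90:210,230:400];w=snap('wrist','w6.png')['img']
a=cv2.resize(cv2.convertScaleAbs(a,alpha=2),(340,240),interpolation=cv2.INTER_CUBIC)
a=cv2.copyMakeBorder(a,0,144,0,0,0);cv2.imwrite('pics/v6.png',cv2.resize(np.hstack([w,a]),(800,360)))
E
```

```text
t: 13.82
eef_pos: [582.5, -346.9, 89.1]
tcp_rot: [3.141, -0.001, -0.002]
ft_force: [-0.1, -0.5, -0.8]
opening: 0.495
grip_force: 30.0
t: 14.15
eef_pos: [582.0, -346.8, 86.5]
tcp_rot: [3.141, -0.0, -0.002]
ft_force: [-0.5, -0.3, -0.8]
opening: 0.497
grip_force: 30.0
```

View pics/v6.png

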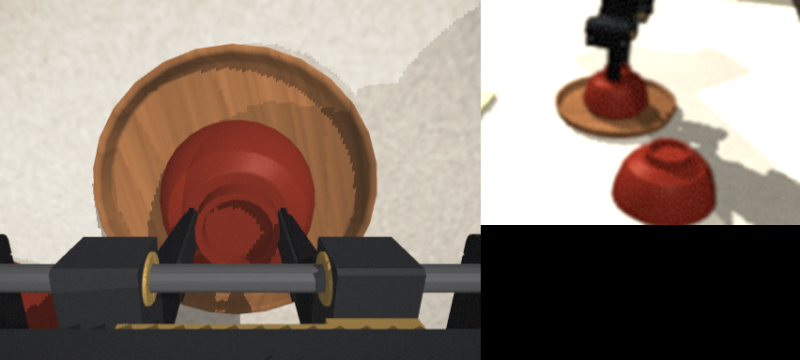

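Bowl 2 is level over bowl 1 and central in the tray. I'll lower it to contact.

```bash
python3 -m crank '[[0,-1,0.8,0,26],[0,-1,0.8,0,26],[0,-1,0.8,0,26]]';python3 -m crank '[[0,0,0.8,0,26],[0,0,0.8,0,26],[0,0,0.8,0,26]]'
```

```text
t: 14.5
eef_pos: [582.3, -346.1, 86.1]
tcp_rot: [3.141, -0.001, -0.002]
ft_force: [-1.1, -2.2, 3.1]
opening: 0.5
grip_force: 30.0
t: 14.75
eef_pos: [582.3, -346.1, 86.0]
tcp_rot: [3.14, -0.001, -0.002]
ft_force: [-1.9, -0.9, 9.9]
opening: 0.497
grip_force: 30.0
```

```bash
python3 -m crank '[[0,0,-0.8,0,26],[0,0,-0.8,0,36],[0,0,-0.8,0,80],[0,0,-0.8,0,95],[0,0,-0.8,0,95],[0,0,-0.8,0,95],[0,0,-0.8,0,95],[0,0,-20,0,95],[0,0,-48,0,95],[-5,-17,-48,0,95]]'; python3 -m crank '[[-11,-39,0,0,95],[-22,-78,0,0,95],[-33,-117,0,0,95],[-44,-156,0,0,95],[-55,-195,0,0,95],[-66,-234,0,0,95],[-77,-273,0,0,95],[-88,-312,0,0,95],[-99,-351,0,0,95],[-110,-385,0,0,95]]'; python3 -m crank '[[-6,-25,8,0,95],[-6,-25,8,0,95],[-6,-25,8,0,95],[-6,-25,8,0,95]]'
python3 - <<'E'
from h import *
c=snap('wrist','w7.png');p=env.state()['eef_pos'];print(p, proj(c,[p[0],p[1],70]))
E
```

```text
t: 15.58
eef_pos: [579.0, -331.6, 137.1]
tcp_rot: [3.137, -0.006, -0.004]
ft_force: [1.6, -0.2, 0.2]
opening: 0.976
grip_force: 0.0
t: 16.42
eef_pos: [467.0, 58.5, 133.0]
tcp_rot: [-3.142, -0.0, -0.002]
ft_force: [1.1, -0.6, 0.9]
opening: 1.0
grip_force: 0.0
t: 16.75
eef_pos: [462.3, 81.2, 124.9]
tcp_rot: [3.141, -0.0, -0.002]
ft_force: [0.3, 0.8, 0.6]
opening: 0.997
grip_force: 0.0
[462.42070381  80.82448881 124.96305233] [251.58626431 216.15486474]
```

View pics/w7.png

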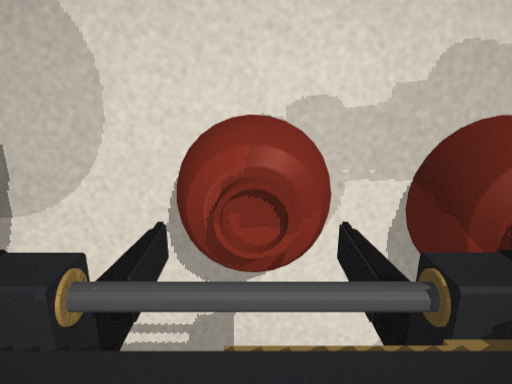

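```bash
python3 - <<'E'
from h import *
c=np.load('pics/w7.npz'); print(ray(c,250,217,70),redfit(c,250,217,66,z=4,vmax=285))
E
```

```text
[461.82773218  81.87467363  70.        ] (array([454.1,  79.6,  67.7]), np.float64(1.46))
```

Bowl 3's ring is centred at about (250,217). Applying the offsets seen on the first two bowls puts it about 3 mm towards the base, so I'll shift by −3 mm.

```bash
python3 -m crank '[[-3,0,20,0,95],[-3,0,40,0,90],[-3,0,47,0,75],[-3,0,47,0,60],[-3,0,47,0,40],[-3,0,47,0,32],[-3,0,47,0,32],[-3,0,47,0,32],[-3,0,47,0,32],[-3,0,47,0,32]]'; python3 -m crank '[[0,0,0,0,32],[0,0,0,0,32],[0,0,0,0,32]]'
```

```text
t: 17.63
eef_pos: [459.3, 81.5, 78.5]
tcp_rot: [3.141, -0.001, -0.002]
ft_force: [-1.0, -1.8, 5.9]
opening: 0.562
grip_force: 30.0
t: 17.88
eef_pos: [459.3, 81.4, 78.4]
tcp_rot: [3.141, -0.001, -0.002]
ft_force: [-0.7, -2.2, 7.3]
opening: 0.559
grip_force: 30.0
```

```bash
python3 -m crank '[[0,0,-20,0,32],[0,0,-55,0,32],[0,0,-90,0,32],[4,14,-108,0,32],[11,38,-110,0,32],[20,70,-110,0,32],[31,108,-110,0,32],[42,146,-110,0,32],[53,184,-110,0,32],[64,222,-110,0,32]]' >/dev/null; python3 -m crank '[[11,38,0,0,32],[22,76,0,0,32],[33,114,0,0,32],[44,152,0,0,32],[52,180,0,0,32],[57,198,0,0,32],[59,205,0,0,32],[59,205,0,0,32],[59,205,0,0,32],[59,205,0,0,32]]'
```

```text
t: 19.55
eef_pos: [580.9, -344.3, 187.9]
tcp_rot: [-3.141, 0.0, -0.001]
ft_force: [-0.7, -0.0, -0.9]
opening: 0.558
grip_force: 30.0
```

```bash
python3 -m crank '[[1.2,1,20,0,32],[1.2,1,50,0,32],[1.2,1,68,0,32],[1.2,1,76,0,32],[1.2,1,80,0,32],[1.2,1,82,0,32],[1.2,1,82,0,32],[1.2,1,82,0,32],[1.2,1,82,0,32]]';python3 -m crank '[[0,0,0.8,0,32],[0,0,0.8,0,32],[0,0,0.8,0,32]]';python3 -m crank '[[0,0,0.8,0,32],[0,0,0.8,0,32],[0,0,0.8,0,32]]'
python3 - <<'E'
from h import *
c=snap('side','s8.png');a=c['img'][90:210,230:400];w=snap('wrist','w8.png')['img']
a=cv2.resize(cv2.convertScaleAbs(a,alpha=2),(340,240),interpolation=cv2.INTER_CUBIC)
a=cv2.copyMakeBorder(a,0,144,0,0,0);cv2.imwrite('pics/v8.png',cv2.resize(np.hstack([w,a]),(800,360)))
E
```

```text
t: 20.3
eef_pos: [582.6, -346.9, 107.0]
tcp_rot: [3.141, -0.001, -0.002]
ft_force: [-0.7, 0.9, -2.7]
opening: 0.56
grip_force: 30.0
t: 20.55
eef_pos: [582.3, -346.8, 105.3]
tcp_rot: [3.141, -0.0, -0.002]
ft_force: [0.7, 0.2, -1.0]
opening: 0.561
grip_force: 30.0
t: 20.8
eef_pos: [582.4, -346.9, 104.6]
tcp_rot: [3.141, -0.0, -0.002]
ft_force: [-0.6, 0.4, 2.5]
opening: 0.562
grip_force: 30.0
```

View pics/v8.png

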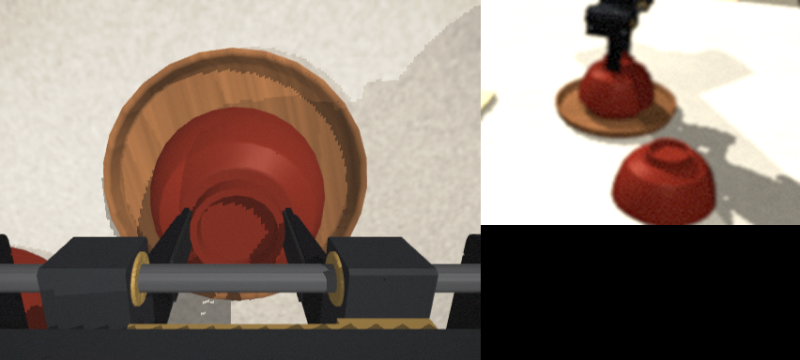

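Bowl 3 has made contact at the expected height and sits centred. I'll nudge, release and go to bowl 4.

```bash
python3 -m crank '[[0,-0.8,0.8,0,32],[0,-0.8,0.8,0,32],[0,-0.8,0.8,0,32]]'; python3 -m crank '[[0,0,-0.8,0,32],[0,0,-0.8,0,42],[0,0,-0.8,0,80],[0,0,-0.8,0,95],[0,0,-0.8,0,95],[0,0,-0.8,0,95],[0,0,-0.8,0,95],[0,0,-20,0,95],[0,0,-45,0,95],[-10,-17,-45,0,95]]'; python3 -m crank '[[-20,-34,0,0,95],[-40,-68,0,0,95],[-60,-102,0,0,95],[-80,-136,0,0,95],[-100,-170,0,0,95],[-115,-195,5,0,95],[-122,-204,13,0,95],[-122,-204,13,0,95],[-122,-204,13,0,95],[-122,-204,13,0,95]]'
python3 - <<'E'
from h import *
c=snap('wrist','w9.png');p=env.state()['eef_pos'];print(p, proj(c,[p[0],p[1],78]))
E
```

```text
t: 21.15
eef_pos: [582.4, -346.7, 104.5]
tcp_rot: [3.14, -0.001, -0.002]
ft_force: [-1.9, -2.3, 9.3]
opening: 0.56
grip_force: 30.0
t: 21.98
eef_pos: [574.5, -331.7, 152.3]
tcp_rot: [3.137, -0.006, -0.003]
ft_force: [0.3, -0.4, 1.2]
opening: 0.992
grip_force: 0.0
t: 22.82
eef_pos: [451.7, -125.5, 135.8]
tcp_rot: [3.141, -0.001, -0.002]
ft_force: [0.8, -0.4, 0.7]
opening: 0.999
grip_force: 0.0
[ 451.63246357 -125.61660319  135.69058775] [251.14335242 214.94419506]
```

View pics/w9.png

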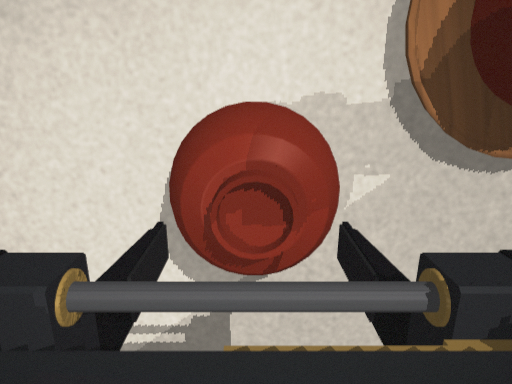

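```bash
python3 - <<'E'
from h import *
c=np.load('pics/w9.npz'); print(ray(c,251,215,78),redfit(c,251,215,75,z=4,vmax=285))
E
```

```text
[ 451.59303369 -125.52056374   78.        ] (array([ 443.6, -127.9,   77.2]), np.float64(1.62))
```

Bowl 4's ring is centred at about (251,215). It shows the same offset pattern as bowl 3, so I'll shift −2.5 mm.

```bash
python3 -m crank '[[-2.5,0,20,0,95],[-2.5,0,40,0,90],[-2.5,0,49,0,75],[-2.5,0,49,0,60],[-2.5,0,49,0,40],[-2.5,0,49,0,38],[-2.5,0,49,0,38],[-2.5,0,49,0,38],[-2.5,0,49,0,38],[-2.5,0,49,0,38]]'; python3 -m crank '[[0,0,0,0,38],[0,0,0,0,38],[0,0,0,0,38]]'
```

```text
t: 23.7
eef_pos: [448.7, -125.0, 87.2]
tcp_rot: [3.141, -0.002, -0.002]
ft_force: [-0.2, -2.7, 7.0]
opening: 0.62
grip_force: 30.0
t: 23.95
eef_pos: [448.7, -125.0, 87.2]
tcp_rot: [3.141, -0.002, -0.002]
ft_force: [0.2, -1.4, 7.2]
opening: 0.622
grip_force: 30.0
```

```bash
python3 -m crank '[[0,0,-20,0,38],[0,0,-50,0,38],[0,0,-88,0,38],[0,0,-115,0,38],[8,13,-125,0,38],[20,33,-125,0,38],[40,66,-125,0,38],[60,99,-125,0,38],[80,132,-125,0,38],[100,165,-125,0,38]]' >/dev/null; python3 -m crank '[[16,28,0,0,38],[27,46,0,0,38],[34,56,0,0,38],[34,56,0,0,38],[34,56,0,0,38],[34,56,0,0,38]]'
```

```text
t: 25.28
eef_pos: [581.3, -345.0, 211.3]
tcp_rot: [-3.141, 0.001, -0.002]
ft_force: [0.4, 0.9, -0.9]
opening: 0.626
grip_force: 30.0
```

```bash
python3 -m crank '[[1,0.5,20,0,38],[1,0.5,50,0,38],[1,0.5,70,0,38],[1,0.5,79,0,38],[1,0.5,84,0,38],[1,0.5,86.5,0,38],[1,0.5,86.5,0,38],[1,0.5,86.5,0,38],[1,0.5,86.5,0,38]]';python3 -m crank '[[0,0,0.8,0,38],[0,0,0.8,0,38],[0,0,0.8,0,38]]';python3 -m crank '[[0,0,0.8,0,38],[0,0,0.8,0,38],[0,0,0.8,0,38]]';python3 -m crank '[[0,0,0.8,0,38],[0,0,0.8,0,38],[0,0,0.8,0,38]]'
```

```text
t: 26.03
eef_pos: [583.1, -346.7, 126.2]
tcp_rot: [3.14, -0.001, -0.002]
ft_force: [-0.0, -0.3, -2.0]
opening: 0.625
grip_force: 30.0
t: 26.28
eef_pos: [582.8, -346.5, 124.4]
tcp_rot: [3.141, -0.0, -0.002]
ft_force: [-0.7, 0.4, -1.5]
opening: 0.623
grip_force: 30.0
t: 26.53
eef_pos: [582.8, -346.5, 123.3]
tcp_rot: [3.141, -0.0, -0.002]
ft_force: [0.2, -0.3, -2.4]
opening: 0.622
grip_force: 30.0
t: 26.78
eef_pos: [582.8, -346.5, 123.2]
tcp_rot: [3.141, -0.0, -0.002]
ft_force: [-2.3, 1.9, 4.9]
opening: 0.621
grip_force: 30.0
```

Contact came at 123.2, as predicted. I'll release, back off and inspect.

```bash
python3 -m crank '[[0,0,-0.4,0,38],[0,0,-0.4,0,48],[0,0,-0.4,0,80],[0,0,-0.4,0,95],[0,0,-0.4,0,95],[0,0,-0.4,0,95],[0,0,-0.4,0,95],[0,0,-25,0,95],[0,0,-60,0,95],[-25,0,-85,0,95]]'; python3 -m crank '[[-40,0,-20,0,95],[-60,0,-35,0,95],[-60,0,-35,0,95],[-60,0,-35,0,95],[-60,0,-35,0,95]]'
python3 - <<'E'
from h import *
c=snap('side','s10.png');s=snap('scene','c10.png')['img'];w=snap('wrist','w10.png')['img']
a=cv2.resize(cv2.convertScaleAbs(c['img'][85:185,240:370],alpha=2),(390,300),interpolation=cv2.INTER_CUBIC)
b=cv2.resize(cv2.convertScaleAbs(s[120:220,95:225],alpha=2),(390,300),interpolation=cv2.INTER_CUBIC)
cv2.imwrite('pics/v10.png',np.vstack([np.hstack([a,b]),cv2.copyMakeBorder(w[:285],0,0,0,780-512,0)]))
p=np.load('pics/w10.npz')
for z,r in((107+7,30),(36,75)):
    print(z,proj(p,[582.5,-346.5,z]))
print(redfit(p,*proj(p,[582.5,-346.5,80]),75,z=40,vmax=284))
E
```

```text
t: 27.62
eef_pos: [560.2, -346.5, 209.1]
tcp_rot: [3.14, -0.002, -0.001]
ft_force: [-0.1, -1.4, 0.8]
opening: 0.994
grip_force: 0.0
t: 28.03
eef_pos: [498.2, -346.4, 242.2]
tcp_rot: [3.142, -0.0, -0.002]
ft_force: [-0.6, -0.2, 0.2]
opening: 0.997
grip_force: 0.0
114 [251.55299966  85.16501263]
36 [251.70092957  86.79891562]
(array([ 583.9, -347.7,   73.6]), np.float64(0.26))
```

View pics/v10.png

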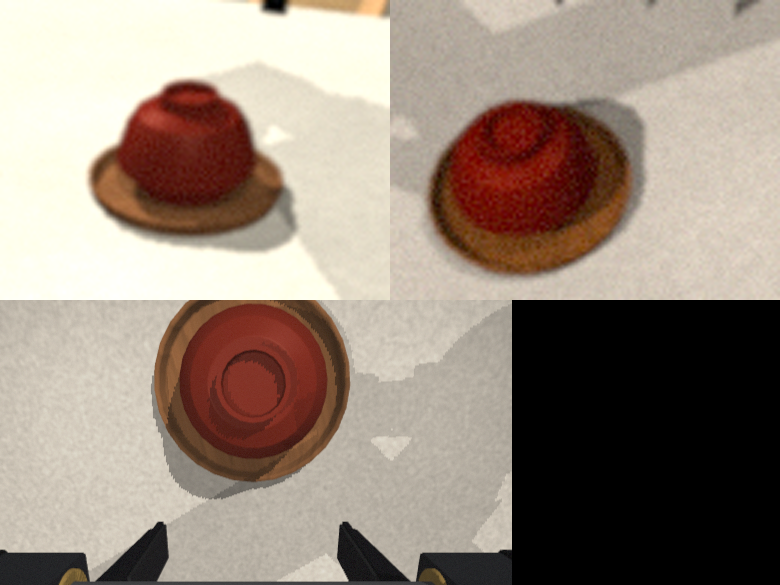

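The nest stands level and centred. The top ring is at wrist pixel (253,84), matching the predicted (252,85), and the gripper is clear.

```bash
python3 -c "
from cell import env;print(env.job_done())"
```

```text
the job is handed in; nothing more can be done
None
```

The four bowls are nested face down in the middle of the tray, smallest first. Each made contact at its expected seated height, and the last views show the stack level and centred. The mixing bowl and the jar were not touched, and I handed the job in at about 28 s on the robot's clock.

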